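Clamp a hardwood block in a twin-screw press, keeping the bar level

ROBOT

A 7-joint arm with a two-finger parallel gripper is mounted at the origin on a cart in front of the work surface, level with it; the furniture and walls round the work are solid. World frame = base frame: x ahead of the robot, y to its left, z up, the work surface at z = 0. Lengths are in m, angles in rad, forces in N, time in s.
With the tool pointing down it reaches from about 0.4 to 0.85 m from the base axis. Payload 4.5 kg.
Tool frame: the origin (TCP) lies midway between the tips of the shut fingers; the grasp point (between the pads) lies 19 mm behind it; z points along the fingers, y is the line along which they close (so a half turn about z gives the same grasp; the last joint's range is limited). The gripper opens to 88 mm and grips with 3 to 60 N. Pads are 18 mm wide; open, the fingers measure 123 mm over their backs; the gripper's body (75 mm by 187 mm) begins 45 mm behind the grasp point.
Start: joints at [1.305, 0.689, -0.195, 1.565, 0.157, 0.902, -0.215], TCP at [0.185, -0.597, 0.239] pointing down, gripper open.
Joint ranges: [-3.01, 3.01], [-0.46, 2.08], [-1.47, 1.51], [0.13, 2.56], [-1, 4.14], [0.04, 2.09], [-2.66, 2.66]. Speed limits (rad/s): [2.57, 2.57, 3.14, 3.14, 3.14, 3.14, 3.14].

INTERFACE

Orientations are given as a unit quaternion [x, y, z, w].
In Python, from plant import r, eyes, finish_job gives the robot as it stands. The module is installed in compiled form; this text tells all that it offers.
- The arm moves only by the tool move_arm, never from a script. Its argument "motion" is a list of rows, each a list of 7 numbers: the shift along the tool's x, y, z in mm, then the turn, a rotation vector about the tool's x, y, z in degrees, then the closure, from 0 (fully open) to 1 (shut). A call has 1 to 5 rows; each row is the pose to reach, as a shift and turn from the pose commanded when the call began, along the tool's axes at that moment; what a row does not reach only later rows make up. A row lasts 1/8 s, in which the tool goes at most 62.5 mm and 10.7 degrees, less where a joint would pass 70% of its speed; a pose out of reach is approached as far as the arm can. A call with a gripper value outside its range is refused whole. The fingers move at their own pace and stop on an object; "newtons" is the grip in N (left out, the last holds). Time passes only in rows, so rows that repeat a pose let the fingers close. It gives the time, the measured TCP pose, the force, the opening and the grip force at its end, in the units of the state.
- r.get_state(): the state, without advancing time (a new reading comes with each control period).
- eyes.snapshot(name): name is "scene" or "top" or "wrist"; returns a dict with "frame" (480x640x3 uint8, red, green, blue), "z_map" (480x640 float32, m along the optical axis (not along the pixel's ray), 0 where there is no reading), "intrinsics" (3x3 intrinsics, pixels), "dist" ([k1, k2, p1, p2, k3] as OpenCV has them; the pictures are not rectified), "world_to_cam" (4x4, takes a point from world to camera coordinates). Camera axes: x right, y down, z forward; pixel columns grow to the right and rows downward; lengths in m; the calibration is good to about 2 mm. A picture is of the moment at which its call begins.
- finish_job(): hands the job in; it is judged then, once.
The state is a dict: "clock": time; "q": joint angles; "qd": joint speeds; "joint_torque": joint torques, N m; "tool_pos": TCP position; "eef_rot": TCP orientation; "contact_force": force on the tool from outside, world axes, zero at the start; "moment": the same for the moment, N m; "opening": opening from 0.0 (shut) to 1.0 (fully open); "finger_force": force on a finger pad.
Only numpy, scipy, OpenCV 4.12 (cv2) and the standard library are available. Lean on these libraries where they do the work, as an engineer would, in place of code of your own. Each camera call takes 0.05 s, during which the arm holds its last target. There are 200 camera calls.

TASK

Push the wooden block gently home against the stop of the blue twin-screw press, then clamp it by turning the two black knobs clockwise, alternately and in small steps, so that one end of the crossbar is never more than 6 mm lower than the other. Feel for the load and stop when the foot presses on the block with about 60 N, the bar level within 2 mm and the block still home; do not over-tighten to 110 N or more, and leave the things lying around alone.

Things in the scene. Friction and masses are not known exactly. Their poses are not given: they have to be found in the camera images.
- press: blue twin-screw press, fixed to the bench: base plate 165 x 290 x 20 mm. Origin on the bench below the middle of the crossbar; x points from its open front to the stop, y to its left knob, z up. Plate spans x -115 to +50, y -145 to +145 mm. Steel rails, 10 mm high, 50 mm apart inside, x -105 to +25 mm, guide the block. Upright 12 mm screws at x 0, y +110 and -110 mm turn but never rise
- wood_block: brown hardwood block, 90 x 45 x 34 mm high, 0.11 to 0.22 kg, on the base plate between the rails, long side (own y) along the press's x (either way round); origin at the centre of its underside. Starts 20 to 40 mm short of the stop; home, its centre is at press x = -15 mm, its front face at x = -60 mm, its top 54 mm over the bench. May sit askew by 1 degree
- grip_left (a point): point on the axis of the left knob (press y +110 mm), 127 mm over the bench: where to grip. Knob: black, fluted, round, 40 mm across, grip zone from 116 to 140 mm over the bench, white index line on top; it turns in place and never moves up or down. Can be gripped across from above at any yaw. The screw stays where it is left
- grip_right (a point): the same for the right knob (press y -110 mm)
- knob_left (a joint): angle of the left knob (rad), starts at 0, grows clockwise seen from above and lowers its bar end 4 mm per rad; range 0 to 5.5. Friction 0.2 N m either way, so it stays put. Once the foot touches, its push adds 2 mN m per newton at each knob, anticlockwise: 60 N is 0.12 N m. From touch to 60 N takes about 1.3 rad in all, shared by the two knobs. 30 N of grip does not slip
- knob_right (a joint): the same for the right knob and the right bar end
- bar_left (a point): top face of the crossbar at its left end, 130 mm left of its middle; at the start 90 to 94 mm over the bench. The bar starts up to 2 mm out of level at the screws, so judge its level by its ends, not by the knob angles
- bar_right (a point): the same at the right end of the crossbar; 130 mm right of its middle; at the start about 92 mm over the bench
- wrench_0: bystander: steel spanner 224 mm long, lying flat; leave alone
- tape_measure: bystander: yellow tape measure 36 x 78 x 60 mm; leave alone
- oil_can: bystander: grey oil can with thin spout, 69 x 80 x 156 mm; leave alone
- nut_n1: bystander: rusty hexagon nut 34 x 36 x 16 mm; leave alone
- stop: the stop of the press, an upright blue block fixed to the plate at its back (origin and axes same as the press): its front face is at press x = +30 mm, 70 mm wide, from 20 to 50 mm over the bench. Do not push the block against it with more than 40 N; 5 to 15 N is plenty
- bar: aluminium crossbar 36 x 260 x 22 mm with its foot, carried by a nut on each screw; origin at the left screw axis on its underside, axes as the press when level. Under its middle is the foot, a 32 mm cork-faced disc on a stud; its face hangs 8 to 13 mm below the bar's underside: set differently each time, not measured. It is sprung: after touching it gives about 1 mm per 23 N, all yielding counted

How it is judged:
On the way:
1. the block is home against the stop (within 3 mm) while the foot is still clear of it (x of wood_block in the frame of press above -0.018 m and contact force between bar and wood_block below 1 N), for 0.2 s.
At the end, for the whole second after the job is handed in: the foot presses on the block with 35 to 85 N, the bar is level within 0.012 rad (2.6 mm between the screws), the block is within 3 mm of the stop, and all is at rest (contact force between bar and wood_block between 35 and 85 N and angle between bar's own z axis and vertical below 0.012 rad and x of wood_block in the frame of press above -0.018 m and linear speed of wood_block below 0.01 m/s and velocity of joint knob_left between -0.05 and 0.05 rad/s and velocity of joint knob_right between -0.05 and 0.05 rad/s); the robot touches nothing.
It fails at once if the bar goes more than 0.03 rad (6.6 mm between the screws) out of level (angle between bar's own z axis and vertical above 0.03 rad).
It fails at once if over-tightened: the foot presses on the block with more than 110 N (contact force between bar and wood_block above 110 N).
It fails at once if the block is rammed against the stop with more than 40 N (contact force between wood_block and stop above 40 N).
It fails at once if a bystander is moved by more than 20 mm (distance of any of wrench_0, tape_measure, oil_can, nut_n1 from where it was at the start of the episode above 0.02 m).
It also fails if it takes over 72 s, if anything falls off the work surface, if the arm or the gripper's body presses on something with over 40 N, if the wrist force passes 120 N, or if a joint passes its speed limit or range.

## Working session

There is one attempt and no reset: what is moved stays moved. The work goes in short steps, Python scripts to look and compute and a tool call to move; the robot and the scene stay as the last step left them, time stands still between calls to the robot, and variables do not carry over. Pictures are saved under pics/ and viewed, at most 10 in all, crops included, and the job is handed in when it is done.

Besides the shell and the picture viewer there is one more tool, called after "Request:" as a command line: name --pt "numbers of a row" for each row, then --argument value for the rest. move_arm: Moves the arm, as the interface text tells. Its arguments: {"type":"object","properties":{"motion":{"type":"array","items":{"type":"array","items":{"type":"number"}}},"newtons":{"type":"number"}},"required":["motion"]}

```bash
mkdir -p pics
cat > h.py <<'E'
import numpy as np, cv2, pickle
from plant import r, eyes
from scipy.spatial.transform import Rotation as R
def snap(n,f):
    s=eyes.snapshot(n); cv2.imwrite(f'pics/{f}.png',s['frame'][:,:,::-1]); pickle.dump(s,open(f'pics/{f}.pkl','wb')); return s
def load(f): return pickle.load(open(f'pics/{f}.pkl','rb'))
def ray(s,u,v):
    p=cv2.undistortPoints(np.array([[[u,v]]],float),s['intrinsics'],s['dist'])[0,0]
    T=np.linalg.inv(s['world_to_cam']); return T[:3,3],T[:3,:3]@np.array([p[0],p[1],1])
def at_z(s,u,v,z):
    o,d=ray(s,u,v); return o+d*(z-o[2])/d[2]
def dep(s,u,v):
    o,d=ray(s,u,v); return o+d*np.median(s['z_map'][int(v)-1:int(v)+2,int(u)-1:int(u)+2])
E
python3 - <<'E'
from h import *
for n in ("scene","top"): snap(n,n+"0")
st=r.get_state(); print(st['clock'],st['tool_pos'],st['eef_rot'],st['contact_force'],st['opening'])
print(R.from_quat(st['eef_rot']).as_matrix().round(3))
E
```

```text
0.1 [ 0.18439384 -0.59660061  0.23801496] [ 9.88775812e-01  1.49404649e-01 -1.78843841e-04 -7.82796856e-04] [-0.29904668  0.35277141  0.41233443] 1.000864719506876
[[ 0.955  0.295 -0.001]
 [ 0.295 -0.955  0.001]
 [-0.    -0.002 -1.   ]]
```

View pics/scene0.png

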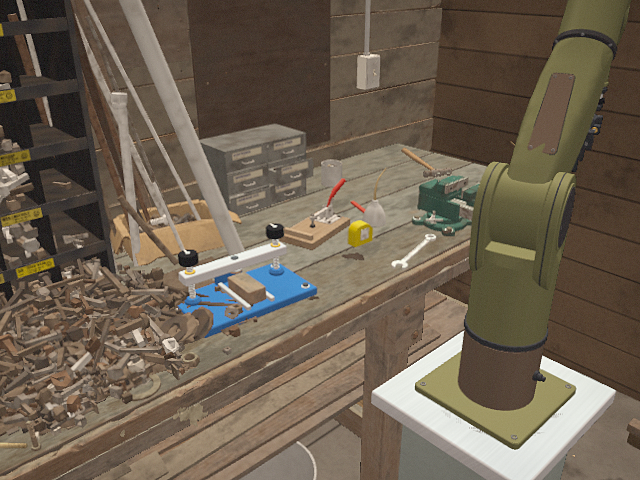

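View pics/top0.png

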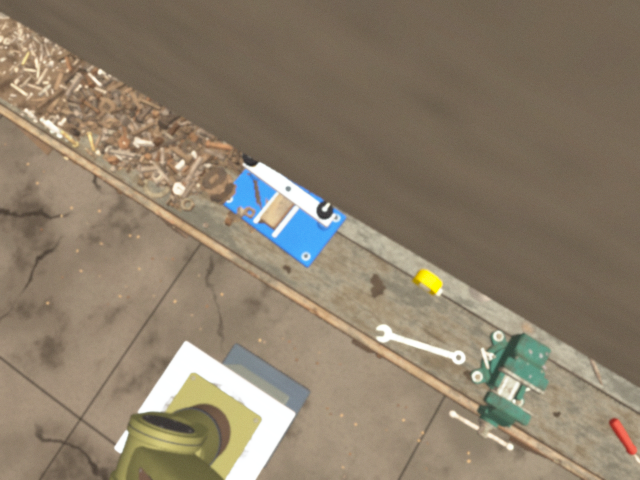

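The scene view shows the press with black knobs near (188,258) and (275,231), and the block at (245,287). In the top view the right knob is at (325,210), the left knob at (250,160) partly hidden, and the block at (275,212). I'll enlarge both.

Run:
```python
from h import *
s=load('top0');t=load('scene0')
a=cv2.resize(s['frame'][140:275,220:355],(540,540),interpolation=cv2.INTER_CUBIC)
b=cv2.resize(t['frame'][215:335,170:325],None,fx=5,fy=5,interpolation=cv2.INTER_CUBIC)[:600]
cv2.imwrite('pics/topc.png',a[:,:,::-1]);cv2.imwrite('pics/scc.png',b[:,:,::-1])
for n,q,l in (('top',s,[(250,161),(325,210),(275,212),(288,189)]),('scene',t,[(188,253),(275,226),(245,285)])):
  for u,v in l: print(n,u,v,dep(q,u,v).round(3))
```

```text
top 250 161 [0.582 0.235 0.141]
top 325 210 [0.572 0.021 0.14 ]
top 275 212 [0.527 0.137 0.052]
top 288 189 [0.582 0.132 0.097]
scene 188 253 [0.593 0.245 0.142]
scene 275 226 [0.574 0.026 0.143]
scene 245 285 [0.528 0.152 0.055]
```

View pics/topc.png

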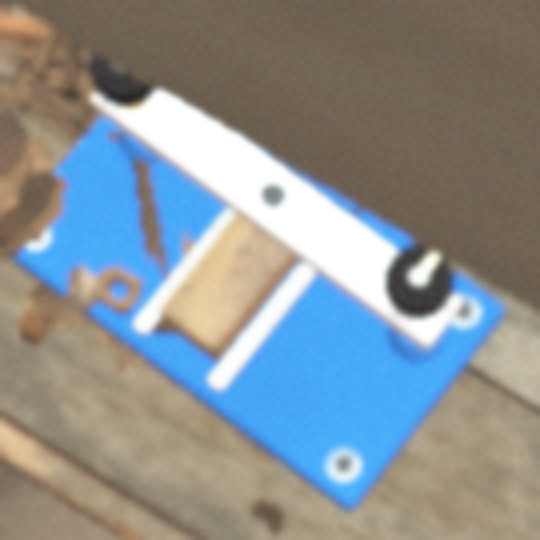

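View pics/scc.png

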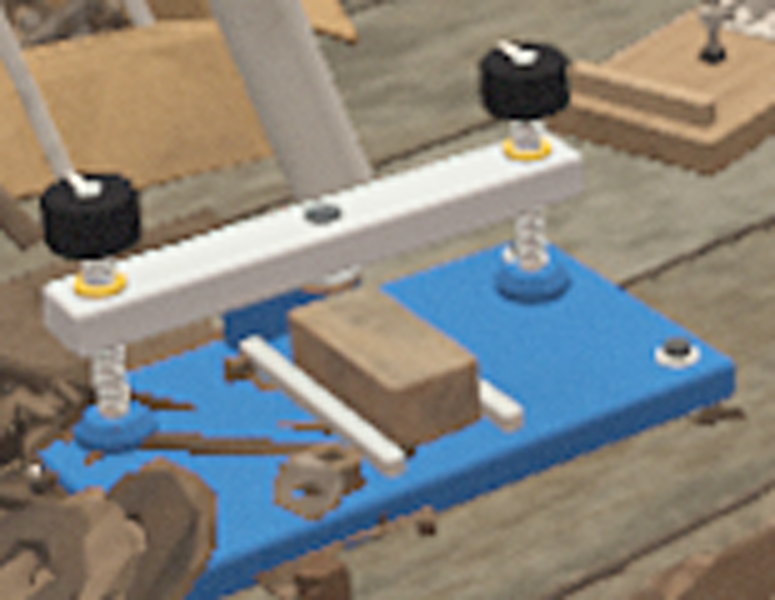

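Run:
```python
from h import *
s=load('top0');t=load('scene0')
for u,v in [(324.5,210),(250,158)]: print('top',at_z(s,u,v,.14).round(4))
for u,v in [(188,253),(275,225.4)]: print('sc',at_z(t,u,v,.14).round(4))
print('bar mid top',at_z(s,220+273/4,140+195/4,.094).round(4),at_z(t,170+322/5,215+213/5,.094).round(4))
for z,l in ((.02,[(350,510),(505,300),(18,255)]),): 
  for u,v in l: print('plate',at_z(s,220+u/4,140+v/4,z).round(4))
for u,v in [(162,325),(218,357),(240,222)]: print('blk top',at_z(s,220+u/4,140+v/4,.054).round(4))
print('dark',[dep(s,u,v).round(2) for u,v in [(300,150),(400,100),(330,185),(360,230),(230,130),(500,250)]])
print('pipes sc',[ (u,v,dep(t,u,v).round(2)) for u,v in [(225,220),(200,170),(185,240),(175,225),(118,150),(150,190),(130,225),(170,280),(150,300),(110,300),(200,320),(235,312)]])
print(np.linalg.inv(s['world_to_cam'])[:3,3],np.linalg.inv(t['world_to_cam'])[:3,3])
# points of scene above z .05 within 0.25 m of press
def cloud(q):
  vv,uu=np.mgrid[0:480,0:640]; z=q['z_map'].ravel()
  p=cv2.undistortPoints(np.stack([uu.ravel(),vv.ravel()],1)[:,None].astype(float),q['intrinsics'],q['dist'])[:,0]
  T=np.linalg.inv(q['world_to_cam']); P=np.c_[p*z[:,None],z]@T[:3,:3].T+T[:3,3]; return P[z>0]
for q in (s,t):
  P=cloud(q); H=np.full((14,16),np.nan)
  for x,y,z in P:
    i=int((x-.3)//.04);j=int((y+.15)//.04)
    if 0<=i<14 and 0<=j<16 and z<1.2: H[i,j]=np.nanmax([H[i,j],z])
  print('rows x .3+.04i, cols y -.15+.04j, cm'); print(np.array2string((H*100).round(),max_line_width=200))
```

```text
top [0.5718 0.0223 0.14  ]
top [0.5883 0.2393 0.14  ]
sc [0.5962 0.2435 0.14  ]
sc [0.5809 0.0206 0.14  ]
bar mid top [0.584  0.1322 0.094 ] [0.5877 0.1339 0.094 ]
plate [ 0.4562 -0.0016  0.02  ]
plate [ 0.623  -0.0128  0.02  ]
plate [0.4839 0.2675 0.02  ]
blk top [0.4877 0.1542 0.054 ]
blk top [0.4889 0.1137 0.054 ]
blk top [0.5692 0.1499 0.054 ]
dark [array([ 0.34, -0.1 ,  1.03]), array([ 0.34, -0.13,  1.1 ]), array([ 0.34, -0.11,  1.01]), array([ 0.61, -0.06, -0.  ]), array([ 0.34, -0.06,  1.01]), array([ 0.34, -0.17,  1.05])]
pipes sc [(225, 220, array([0.74, 0.05, 0.11])), (200, 170, array([0.76, 0.1 , 0.25])), (185, 240, array([0.83, 0.12, 0.05])), (175, 225, array([0.87, 0.12, 0.08])), (118, 150, array([1.01, 0.18, 0.26])), (150, 190, array([1.  , 0.11, 0.14])), (130, 225, array([0.88, 0.24, 0.11])), (170, 280, array([0.73, 0.22, 0.01])), (150, 300, array([0.65, 0.32, 0.03])), (110, 300, array([0.66, 0.4 , 0.06])), (200, 320, array([0.5 , 0.29, 0.04])), (235, 312, array([0.48, 0.22, 0.04]))]
[ 0.2799567  -0.14321061  1.19577808] [-0.39246941  0.78937581  0.68655982]
rows x .3+
[... 1689 characters left out ...]
  2.   5.   4.   3.   9.   8.   8.]
 [  1.   1.   1.  14.  14.  10.  10.  10.  10.  14.  14.   4.   8.   8.   9.   8.]
 [  1.   0.   1.  14.  14.  10.  10.  10.  10.  14.  14.   6.   6.   8.   8.   7.]
 [  4.   0.   1.   2.   2.   2.   4.   5.   2.   4.   7.   6.   6.   7.   7.   7.]
 [  4.   1.   0.   0.   0.   0.   0.   1.   1.   2.   8.   7.   7.   7.   7.   7.]
 [  4.   0. -44.   2.  12.  17. -45. -45.   2.   2.   8.   6.   7.   6.   7.   8.]
 [  1.   1.   1.   3.  18.  33.  41.  42.   1.   1.   5.   6.   7.   8.   8.   8.]
 [  0.   1.   1.   0.   6.  34.  48.  62.  63. -53.   4.  63.  63.  61.  64.  60.]
 [  1.   1.   6.  nan   8.   8.   8.  62.  63.  18.  20.  63.  63.  23.  64.  52.]]
```

```bash
cat >> h.py <<'E'
C=np.array([.583,.1315]); TH=np.deg2rad(-4.65)
def w(px,py): c,s=np.cos(TH),np.sin(TH); return C+np.array([c*px-s*py,s*px+c*py])
def pr(p): c,s=np.cos(TH),np.sin(TH); d=np.array(p[:2])-C; return np.array([c*d[0]+s*d[1],-s*d[0]+c*d[1]])
def Rh(deg): return R.from_euler('z',deg,degrees=True)*R.from_euler('x',180,degrees=True)
def row(p,head,p0=None,R0=None):
    st=r.get_state(); p0=st['tool_pos'] if p0 is None else p0; R0=R.from_quat(st['eef_rot']) if R0 is None else R0
    T=Rh(head); return np.r_[1000*R0.inv().apply(np.array(p)-p0),np.rad2deg((R0.inv()*T).as_rotvec())].round(1),T
E
python3 - <<'E'
from h import *
p=None;Q=None
for t,h in [((.40,-.37,.24),10),((.47,-.08,.24),0),((*w(-.12,0),.20),-4.65),((*w(-.12,0),.037),-4.65)]:
  x,Q=row(t,h,p,Q); p=np.array(t); print(t,x)
s=load('scene0'); print([dep(s,u,v).round(3) for u,v in [(376,205),(360,235),(415,252)]])
E
```

```text
(0.4, -0.37, 0.24) [ 2.729e+02 -1.528e+02 -1.800e+00 -1.000e-01  0.000e+00  7.200e+00]
(0.47, -0.08, 0.24) [ 119.3 -273.4   -0.     0.    -0.    10. ]
(np.float64(0.46339497854132955), np.float64(0.14122824968177666), 0.2) [  -6.6 -221.2   40.     0.    -0.     4.6]
(np.float64(0.46339497854132955), np.float64(0.14122824968177666), 0.037) [ -0.  -0. 163.   0.   0.   0.]
[array([ 0.637, -0.392,  0.059]), array([ 0.57 , -0.255,  0.032]), array([ 0.436, -0.322,  0.007])]
```

Request:
move_arm --pt "273 -153 -2 0 0 7 0" --pt "273 -153 -2 0 0 7 0" --pt "273 -153 -2 0 0 7 0" --pt "273 -153 -2 0 0 7 0" --pt "273 -153 -2 0 0 7 0"

```text
clock: 0.72
tool_pos: [0.401, -0.369, 0.2405]
eef_rot: [0.996, 0.089, -0.0, -0.0]
contact_force: [0.5, -0.6, -0.1]
opening: 0.999
finger_force: 0.0
```

Request:
move_arm --pt "119 -273 0 0 0 10 1" --pt "119 -273 0 0 0 10 1" --pt "119 -273 0 0 0 10 1" --pt "119 -273 0 0 0 10 1" --pt "119 -273 0 0 0 10 1"

```text
clock: 1.35
tool_pos: [0.469, -0.078, 0.2406]
eef_rot: [1.0, 0.003, -0.0, -0.0]
contact_force: [0.9, 0.2, -0.4]
opening: 0.454
finger_force: 0.0
```

Request:
move_arm --pt "-7 -221 40 0 0 4.6 1" --pt "-7 -221 40 0 0 4.6 1" --pt "-7 -221 40 0 0 4.6 1" --pt "-7 -221 40 0 0 4.6 1" --pt "-7 -221 40 0 0 4.6 1"

```text
clock: 1.98
tool_pos: [0.4602, 0.1438, 0.2]
eef_rot: [0.999, -0.035, -0.001, -0.001]
contact_force: [0.7, -0.9, 0.2]
opening: 0.004
finger_force: 0.0
```

Run:
```python
from h import *
snap('wrist','w1')
st=r.get_state(); print(st['clock'],st['tool_pos'],st['q'].round(2),st['contact_force'],st['moment'])
print(row((*w(-.12,0),.20),-4.65)[0],row((*w(-.12,0),.037),-4.65)[0])
```

```text
2.025 [0.4605808  0.14111853 0.20024475] [-0.4   0.57  0.02  2.04 -0.02  0.54 -2.02] [-0.05207136 -0.11154917 -0.1275629 ] [-0.01244656  0.05336502 -0.03021623]
[ 2.8 -0.3  0.2  0.   0.1  0.4] [ 3.000e+00 -4.000e-01  1.632e+02  0.000e+00  1.000e-01  4.000e-01]
```

View pics/w1.png

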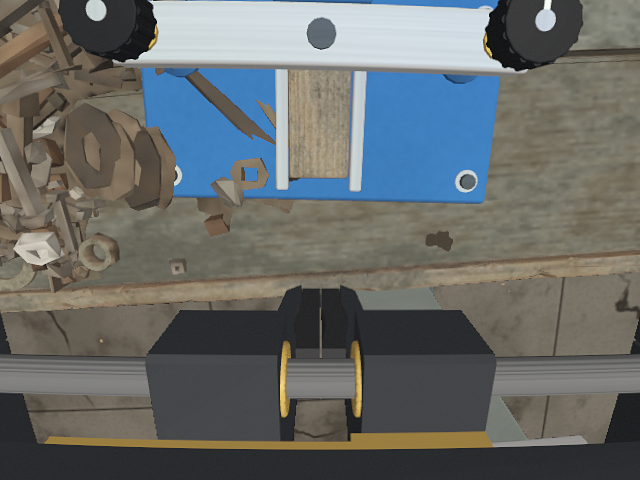

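The wrist view shows the left knob centre at (97,10), the right at (545,19), the bar hole at (321,33) and the block front edge at (319,180). The rails are at x≈282 and x≈357, and the approach to the block is clear.

Run:
```python
from h import *
s=load('w1')
L=at_z(s,97,10,.141);Rr=at_z(s,545,19,.141);M=at_z(s,321,33,.093)
print(L,Rr,np.linalg.norm(L-Rr),(L+Rr)/2,M, dep(s,97,14),dep(s,545,25))
d=L-Rr; print('yaw',np.rad2deg(np.arctan2(-d[0],d[1])))
for u,v in [(290,178),(350,178)]: print(at_z(s,u,v,.054),pr(at_z(s,u,v,.054)))
# bar top z along its length by depth
for u in (180,200,240,400,440,470): print(u,dep(s,u,40).round(4))
for u,v in [(282,188),(356,190),(142,190),(492,202)]: print(pr(at_z(s,u,v,.03 if 200<u<400 else .02)))
```

```text
[0.59646668 0.2434605  0.141     ] [0.57696688 0.02562137 0.141     ] 0.2187101444535025 [0.58671678 0.13454093 0.141     ] [0.58708055 0.13468836 0.093     ] [0.59477619 0.24395167 0.14072681] [0.57426623 0.02539025 0.14086335]
yaw -5.11518092766597
[0.49716803 0.1644632  0.054     ] [-0.08822174  0.02589641]
[0.49397956 0.11924159 0.054     ] [-0.08773366 -0.01943484]
180 [0.59   0.22   0.0931]
200 [0.5889 0.2077 0.0933]
240 [0.5869 0.1836 0.0928]
400 [0.5801 0.0875 0.093 ]
440 [0.5789 0.0629 0.0915]
470 [0.5779 0.0445 0.0917]
[-0.0995508   0.03445806]
[-0.10055001 -0.02654094]
[-0.10365265  0.15621732]
[-0.11086017 -0.14583714]
```

```bash
sed -i 's/^C=.*/C=np.array([.5865,.1345]); TH=np.deg2rad(-5.1)/' h.py
python3 - <<'E'
from h import *
print(row((*w(-.122,0),.20),-5.1)[0],row((*w(-.122,0),.037),-5.1)[0])
E
```

```text
[ 4.1 -4.5  0.2  0.   0.1  0.9] [ 4.200e+00 -4.600e+00  1.632e+02  0.000e+00  1.000e-01  9.000e-01]
```

Request:
move_arm --pt "4 -4.5 60 0 0.1 0.9 1" --pt "4 -4.5 120 0 0.1 0.9 1" --pt "4 -4.5 150 0 0.1 0.9 1" --pt "4 -4.5 163 0 0.1 0.9 1" --pt "4 -4.5 163 0 0.1 0.9 1"

```text
clock: 2.65
tool_pos: [0.4657, 0.1431, 0.0377]
eef_rot: [0.999, -0.047, 0.001, 0.0]
contact_force: [-0.9, -0.5, -0.7]
opening: 0.005
finger_force: 0.0
```

Request:
move_arm --pt "8 0 0 0 0 0 1" --pt "16 0 0 0 0 0 1" --pt "22 0 0 0 0 0 1" --pt "28 0 0 0 0 0 1" --pt "34 0 0 0 0 0 1"

```text
clock: 3.28
tool_pos: [0.4994, 0.141, 0.0378]
eef_rot: [0.999, -0.046, 0.001, 0.0]
contact_force: [-1.2, 0.9, 0.6]
opening: 0.006
finger_force: 0.6
```

Request:
move_arm --pt "4 0 0 0 0 0 1" --pt "7 0 0 0 0 0 1" --pt "9 0 0 0 0 0 1" --pt "11 0 0 0 0 0 1" --pt "12 0 0 0 0 0 1"

```text
clock: 3.9
tool_pos: [0.5115, 0.1399, 0.0377]
eef_rot: [0.999, -0.046, 0.001, 0.0]
contact_force: [-1.0, 0.5, -0.3]
opening: 0.004
finger_force: 0.3
```

Request:
move_arm --pt "1.5 0 0 0 0 0 1" --pt "3 0 0 0 0 0 1" --pt "4 0 0 0 0 0 1"

```text
clock: 4.28
tool_pos: [0.5154, 0.1395, 0.0378]
eef_rot: [0.999, -0.046, 0.001, 0.0]
contact_force: [-0.8, 0.2, -0.7]
opening: 0.005
finger_force: 0.3
```

Request:
move_arm --pt "1 0 0 0 0 0 1" --pt "2 0 0 0 0 0 1"

```text
clock: 4.53
tool_pos: [0.5169, 0.1394, 0.0378]
eef_rot: [0.999, -0.046, 0.0, 0.0]
contact_force: [-2.7, 0.4, 1.2]
opening: 0.005
finger_force: 1.2
```

Request:
move_arm --pt "1 0 0 0 0 0 1" --pt "1 0 0 0 0 0 1"

```text
clock: 4.78
tool_pos: [0.5169, 0.1393, 0.0378]
eef_rot: [0.999, -0.046, -0.0, 0.0]
contact_force: [-5.6, 0.2, 2.8]
opening: 0.004
finger_force: 2.4
```

Run:
```python
from h import *
st=r.get_state(); print(st['contact_force'],st['tool_pos'],pr(st['tool_pos']),st['q'].round(2))
```

```text
[-5.61145364  0.2336098   2.84132239] [0.51688477 0.13934727 0.03776022] [-0.06977053 -0.00136032] [-0.35  0.9   0.    1.97 -0.01  0.27 -2.01]
```

Request:
move_arm --pt "1 0 0 0 0 0 1" --pt "1.5 0 0 0 0 0 1" --pt "1.5 0 0 0 0 0 1"

```text
clock: 5.15
tool_pos: [0.5169, 0.1393, 0.0377]
eef_rot: [0.999, -0.046, -0.002, 0.0]
contact_force: [-7.4, 1.0, 5.5]
opening: 0.003
finger_force: 3.7
```

Request:
move_arm --pt "-10 0 0 0 0 0 1" --pt "-50 0 0 0 0 0 1" --pt "-52 0 -60 0 0 0 1" --pt "-52 0 -120 0 0 0 1" --pt "-52 0 -163 0 0 0 0.5"

```text
clock: 5.78
tool_pos: [0.4692, 0.1442, 0.2033]
eef_rot: [0.999, -0.047, 0.003, -0.001]
contact_force: [0.6, 0.1, -0.1]
opening: 0.095
finger_force: 0.0
```

Run:
```python
from h import *
snap('wrist','w2')
st=r.get_state(); print(st['clock'],st['tool_pos'],st['contact_force'],st['moment'])
print(row((*w(0,.11),.20),65)[0],row((*w(0,.11),.11),65)[0])
```

```text
5.825 [0.47169098 0.14487372 0.20751256] [-0.32480863  0.11888081  2.72348278] [ 0.06034458 -0.05579382  0.02964419]
[ 114.6 -110.4    9.7    0.2   -0.9  -70.4] [ 113.4 -109.9   99.6    0.2   -0.9  -70.4]
```

View pics/w2.png

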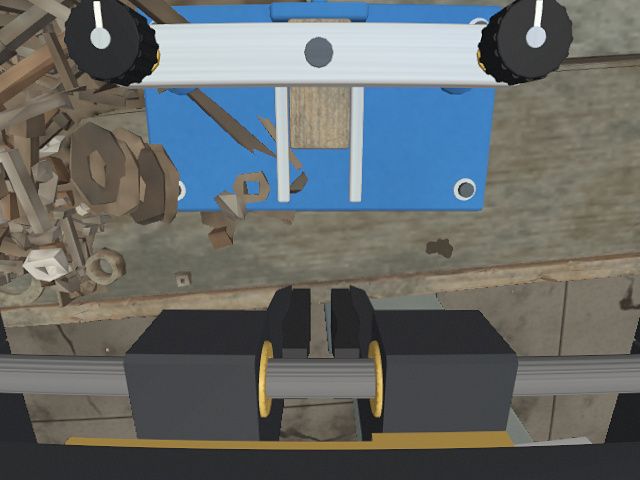

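The block is now home: its front edge is at row 149 and its back is at the stop, row 18. The left knob centre is at (100,38) and the right at (536,37).

```bash
cat >> h.py <<'E'
def bar(s):
    """bar height near its ends from depth: pixels of bright bar, fit z vs press y"""
    vv,uu=np.mgrid[0:480:2,0:640:2]; uu=uu.ravel();vv=vv.ravel(); z=s['z_map'][vv,uu]
    p=cv2.undistortPoints(np.stack([uu,vv],1)[:,None].astype(float),s['intrinsics'],s['dist'])[:,0]
    T=np.linalg.inv(s['world_to_cam']); P=np.c_[p*z[:,None],z]@T[:3,:3].T+T[:3,3]
    c,n=np.cos(TH),np.sin(TH); d=P[:,:2]-C; X=c*d[:,0]+n*d[:,1]; Y=-n*d[:,0]+c*d[:,1]
    k=(z>0)&(abs(X)<.012)&(abs(Y)<.08)&(abs(Y)>.02)&(P[:,2]>.06)&(P[:,2]<.1)
    a,b=np.polyfit(Y[k],P[k,2],1); return 'mid %.2f mm, L-R over 220: %.2f mm, n=%d'%(b*1e3,a*220,k.sum())
E
python3 - <<'E'
from h import *
s=load('w2'); L=at_z(s,100,38,.1405);Q=at_z(s,536,37,.1405);M=at_z(s,319,52,.093)
d=L-Q; print(L,Q,np.linalg.norm(d),(L+Q)/2,M,np.rad2deg(np.arctan2(-d[0],d[1])))
print('front',pr(at_z(s,320,149,.054)))
for n in ('w1','w2','top0','scene0'): print(n,bar(load(n)))
E
```

```text
[0.5968405  0.24441172 0.1405    ] [0.5765048  0.02507908 0.1405    ] 0.22027334205903448 [0.58667265 0.1347454  0.1405    ] [0.58698361 0.13426287 0.093     ] -5.2971061996791216
front [-0.05987466 -0.00040647]
w1 mid 92.81 mm, L-R over 220: 1.96 mm, n=2144
w2 mid 92.84 mm, L-R over 220: 2.05 mm, n=1991
top0 mid 92.57 mm, L-R over 220: 0.85 mm, n=113
scene0 mid 93.33 mm, L-R over 220: -0.62 mm, n=66
```

Request:
move_arm --pt "60 -60 9 0 0 -10 0" --pt "114.6 -110 10 0 0 -20 0" --pt "114.6 -110 10 0 0 -31 0" --pt "114.6 -110 10 0 0 -41 0" --pt "114.6 -110 10 0 0 -51 0"

```text
clock: 6.45
tool_pos: [0.593, 0.2432, 0.1902]
eef_rot: [0.921, 0.391, 0.002, 0.0]
contact_force: [0.7, -0.2, -0.5]
opening: 0.706
finger_force: 0.0
```

Request:
move_arm --pt "0 0 0 0 0 -10 0" --pt "0 0 0 0 0 -19 0" --pt "0 0 0 0 0 -19 0"

```text
clock: 6.82
tool_pos: [0.5926, 0.2427, 0.1906]
eef_rot: [0.846, 0.534, 0.001, 0.0]
contact_force: [0.6, 0.1, -0.5]
opening: 0.998
finger_force: 0.0
```

Run:
```python
from h import *
st=r.get_state(); print(st['clock'],st['tool_pos'],st['q'].round(2),st['contact_force'],st['moment'],st['opening'])
print(row((.5968,.2444,.11),65)[0])
```

```text
6.825 [0.59258329 0.242696   0.1905515 ] [-0.29  0.78 -0.32  1.56  0.3   0.85 -1.17] [ 0.62830753  0.0797262  -0.5084196 ] [-0.05147923  0.00546381 -0.02857736] 0.997963410053098
[ 3.2  2.9 80.6  0.1 -0.1 -0.5]
```

Request:
move_arm --newtons 40 --pt "3.2 3 40 0 0 -0.5 0" --pt "3.2 3 80 0 0 -0.5 0" --pt "3.2 3 80 0 0 -0.5 0.7" --pt "3.2 3 80 0 0 -0.5 1" --pt "3.2 3 80 0 0 -0.5 1"

```text
clock: 7.45
tool_pos: [0.5975, 0.2452, 0.1129]
eef_rot: [0.843, 0.538, 0.003, 0.001]
contact_force: [0.2, 0.1, -0.3]
opening: 0.685
finger_force: 0.0
```

Request:
move_arm --pt "0 0 0 0 0 0 1" --pt "0 0 0 0 0 0 1"

```text
clock: 7.7
tool_pos: [0.597, 0.2445, 0.1117]
eef_rot: [0.843, 0.539, 0.002, 0.001]
contact_force: [8.5, -3.9, 1.5]
opening: 0.464
finger_force: 5.0
```

Run:
```python
from h import *
st=r.get_state(); print(st['tool_pos'],st['contact_force'],st['moment'],st['opening'],st['finger_force'])
```

```text
[0.5969613  0.24451989 0.1117139 ] [ 8.52137393 -3.88948719  1.45303478] [-0.90932576 -1.7923349  -0.05510995] 0.46351233367517714 5.003513428964652
```

Request:
move_arm --pt "0 0 0 0 0 0 1" --pt "0 0 0 0 0 0 1"

```text
clock: 7.95
tool_pos: [0.5974, 0.2443, 0.1117]
eef_rot: [0.843, 0.538, 0.002, 0.001]
contact_force: [2.3, -1.9, 4.5]
opening: 0.436
finger_force: 40.0
```

Run:
```python
from h import *
st=r.get_state(); print(st['tool_pos'],st['contact_force'],st['moment'],st['opening'],st['finger_force'],R.from_quat(st['eef_rot']).inv().apply(st['contact_force']))
```

```text
[0.59736266 0.2443077  0.11169031] [ 2.2867364  -1.94719267  4.5050759 ] [-0.33446629 -0.42333662 -0.00258363] 0.435856278380305 39.99838110990822 [-0.79800114  2.90980901 -4.49584666]
```

Request:
move_arm --pt "0 0 0 0 0 10 1" --pt "0 0 0 0 0 20 1" --pt "0 0 0 0 0 30 1" --pt "0 0 0 0 0 40 1"

```text
clock: 8.45
tool_pos: [0.5974, 0.2443, 0.1117]
eef_rot: [0.977, 0.215, 0.002, 0.0]
contact_force: [1.8, -1.4, 3.8]
opening: 0.438
finger_force: 40.0
```

```bash
cat >> h.py <<'E'
def st():
    s=r.get_state(); e=R.from_quat(s['eef_rot']); m=e.as_matrix()
    print('t%.2f'%s['clock'],'pos',s['tool_pos'].round(4),'head %.1f'%np.rad2deg(np.arctan2(m[1,0],m[0,0])),'F',s['contact_force'].round(1),'Ftool',e.inv().apply(s['contact_force']).round(1),'M',s['moment'].round(3),'open %.3f g %.1f q7 %.2f'%(s['opening'],s['finger_force'],s['q'][6]))
E
python3 -c "
from h import *
st()"
```

```text
t8.45 pos [0.5974 0.2443 0.1117] head 24.9 F [ 1.8 -1.4  3.8] Ftool [ 1.   2.  -3.8] M [-0.336 -0.357  0.198] open 0.438 g 40.0 q7 -1.71
```

```bash
cat >> h.py <<'E'
KL=(.5974,.2443);KR=(.5775,.0252)
E
python3 -c "
from h import *
print(row((*KR,.157),65)[0])"
```

```text
[-110.   190.5  -45.4    0.2   -0.2  -40.1]
```

Request:
move_arm --pt "0 0 0 0 0 40 0.3" --pt "0 0 0 0 0 40 0.3" --pt "0 0 -45 0 0 40 0.3"

```text
clock: 8.82
tool_pos: [0.5925, 0.2439, 0.1525]
eef_rot: [0.998, -0.064, -0.004, 0.002]
contact_force: [0.9, 0.4, 0.5]
opening: 0.699
finger_force: 0.0
```

```bash
python3 -c "
from h import *
st();print(row((*KR,.157),55)[0])"
```

```text
t8.82 pos [0.5925 0.2439 0.1525] head -7.4 F [0.9 0.4 0.5] Ftool [ 0.9 -0.5 -0.5] M [ 0.087 -0.016  0.02 ] open 0.699 g 0.0 q7 -2.11
[ 13.2 218.9  -3.6  -0.    0.5 -62.4]
```

Request:
move_arm --pt "8 60 -3 0 0 -10.5 0.3" --pt "10 120 -3 0 0 -21 0.3" --pt "12 180 -3 0 0 -31.5 0.3" --pt "12 219 -3 0 0 -42 0.3" --pt "12 219 -3 0 0 -52 0.3"

```text
clock: 9.45
tool_pos: [0.5797, 0.0206, 0.1583]
eef_rot: [0.924, 0.382, -0.001, 0.001]
contact_force: [1.3, 1.2, -0.0]
opening: 0.7
finger_force: 0.0
```

Request:
move_arm --pt "0 0 0 0 0 -10 0.3" --pt "0 0 0 0 0 -10 0.3"

```text
clock: 9.7
tool_pos: [0.5804, 0.0259, 0.1585]
eef_rot: [0.888, 0.461, 0.0, -0.0]
contact_force: [-0.0, 0.1, -0.1]
opening: 0.701
finger_force: 0.0
```

```bash
python3 -c "
from h import *
st();print(row((*KR,.1115),55)[0])"
```

```text
t9.70 pos [0.5804 0.0259 0.1585] head 54.8 F [-0.   0.1 -0.1] Ftool [ 0.1 -0.1  0.1] M [ 0.021 -0.019 -0.049] open 0.701 g 0.0 q7 -1.04
[-2.3 -2.  47.  -0.  -0.  -0.2]
```

Request:
move_arm --pt "-2.3 -2 25 0 0 0 0.3" --pt "-2.3 -2 47 0 0 0 0.3" --pt "-2.3 -2 47 0 0 0 1" --pt "-2.3 -2 47 0 0 0 1" --pt "-2.3 -2 47 0 0 0 1"

```text
clock: 10.32
tool_pos: [0.5778, 0.026, 0.1126]
eef_rot: [0.887, 0.461, 0.001, -0.0]
contact_force: [-1.6, 2.1, 0.3]
opening: 0.441
finger_force: 40.0
```

Request:
move_arm --pt "0 0 0 0 0 0 1" --pt "0 0 0 0 0 0 1"

```text
clock: 10.58
tool_pos: [0.5778, 0.0259, 0.1126]
eef_rot: [0.887, 0.461, 0.001, -0.0]
contact_force: [-4.2, 3.8, 5.0]
opening: 0.442
finger_force: 40.0
```

```bash
python3 -c "
from h import *
st()"
```

```text
t10.57 pos [0.5778 0.0259 0.1126] head 55.0 F [-4.2  3.8  5. ] Ftool [ 0.8 -5.6 -5. ] M [ 0.633  0.843 -0.118] open 0.442 g 40.0 q7 -1.07
```

Request:
move_arm --pt "0 0 0 0 0 10 1" --pt "0 0 0 0 0 20 1" --pt "0 0 0 0 0 30 1" --pt "0 0 0 0 0 40 1" --pt "0 0 0 0 0 50 1"

```text
clock: 11.2
tool_pos: [0.5782, 0.0252, 0.1125]
eef_rot: [0.999, 0.041, 0.001, 0.0]
contact_force: [-3.2, 2.4, 3.7]
opening: 0.437
finger_force: 40.0
```

```bash
python3 -c "
from h import *
st()"
```

```text
t11.20 pos [0.5782 0.0252 0.1125] head 4.7 F [-3.2  2.4  3.7] Ftool [-3.  -2.6 -3.7] M [0.314 0.673 0.165] open 0.437 g 40.0 q7 -1.65
```

Request:
move_arm --pt "0 0 0 0 0 10 1" --pt "0 0 0 0 0 10 0.3" --pt "0 0 0 0 0 10 0.3" --pt "0 0 -46 0 0 10 0.3"

```text
clock: 11.7
tool_pos: [0.5763, 0.0244, 0.1557]
eef_rot: [0.999, -0.043, -0.002, 0.001]
contact_force: [-0.1, 0.2, 0.3]
opening: 0.702
finger_force: 0.0
```

```bash
python3 -c "
from h import *
st();print(row((*w(-.13,0),.2),-5.1)[0])"
```

```text
t11.70 pos [0.5763 0.0244 0.1557] head -4.9 F [-0.1  0.2  0.3] Ftool [-0.1 -0.1 -0.3] M [ 0.095 -0.044  0.026] open 0.702 g 0.0 q7 -1.76
[-1.295e+02 -1.109e+02 -4.390e+01  1.000e-01  3.000e-01  2.000e-01]
```

Request:
move_arm --pt "-50 -40 -20 0 0 0 0.3" --pt "-100 -85 -40 0 0 0 0.3" --pt "-129 -111 -44 0 0 0 0.3" --pt "-129 -111 -44 0 0 0 0.3" --pt "-129 -111 -44 0 0 0 0.3"

```text
clock: 12.32
tool_pos: [0.4604, 0.1462, 0.2018]
eef_rot: [0.999, -0.044, 0.002, 0.0]
contact_force: [-0.3, 0.0, -0.7]
opening: 0.696
finger_force: 0.0
```

```bash
python3 -c "
from h import *
s=snap('wrist','w3');print(bar(s));st();cv2.imwrite('pics/w3c.png',cv2.resize(s['frame'][:240,:,::-1],None,fx=1.25,fy=1.25))
print(row((*KL,.157),65)[0])"
```

```text
mid 89.27 mm, L-R over 220: 3.33 mm, n=2023
t12.38 pos [0.4607 0.1456 0.2017] head -5.1 F [ 0.7 -0.6 -0.1] Ftool [0.7 0.5 0.1] M [ 0.012  0.017 -0.027] open 0.700 g 0.0 q7 -2.00
[ 1.272e+02 -1.105e+02  4.500e+01  1.000e-01 -1.000e-01 -7.010e+01]
```

View pics/w3c.png

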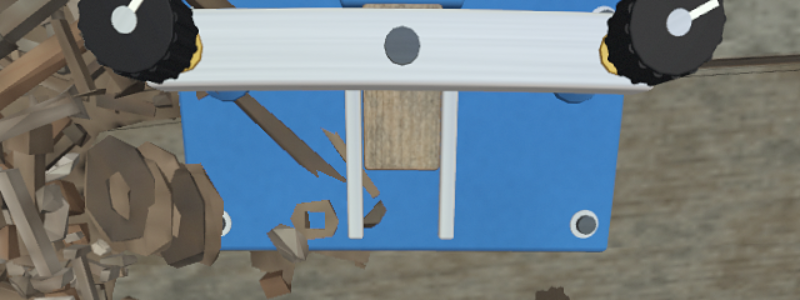

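The bar's mid height is 89.3 mm and the left end is 3.3 mm higher. The index lines show about 40° on the left knob and 60° on the right. The left knob is next.

Request:
move_arm --pt "60 -55 0 0 0 -10.5 0.3" --pt "110 -100 20 0 0 -21 0.3" --pt "127 -110.5 40 0 0 -31.5 0.3" --pt "127 -110.5 40 0 0 -42 0.3" --pt "127 -110.5 40 0 0 -52.5 0.3"

```text
clock: 13.0
tool_pos: [0.5973, 0.2434, 0.1602]
eef_rot: [0.915, 0.404, 0.0, 0.001]
contact_force: [0.6, -0.2, 0.3]
opening: 0.702
finger_force: 0.0
```

Request:
move_arm --pt "0 0 0 0 0 -10 0.3" --pt "0 0 0 0 0 -17.5 0.3" --pt "0 0 0 0 0 -17.5 0.3"

```text
clock: 13.38
tool_pos: [0.597, 0.2434, 0.1612]
eef_rot: [0.845, 0.535, 0.0, 0.001]
contact_force: [0.7, -0.6, 0.4]
opening: 0.702
finger_force: 0.0
```

```bash
python3 -c "
from h import *
st();print(row((*KL,.1115),65)[0])"
```

```text
t13.38 pos [0.597  0.2434 0.1612] head 64.7 F [ 0.7 -0.6  0.4] Ftool [-0.2  0.9 -0.4] M [-0.067 -0.098  0.044] open 0.702 g 0.0 q7 -1.15
[ 1.  -0.1 49.7  0.1  0.  -0.3]
```

Request:
move_arm --pt "1 0 25 0 0 0 0.3" --pt "1 0 50 0 0 0 0.3" --pt "1 0 50 0 0 0 1" --pt "1 0 50 0 0 0 1" --pt "1 0 50 0 0 0 1"

```text
clock: 14.0
tool_pos: [0.5982, 0.2461, 0.1129]
eef_rot: [0.844, 0.536, 0.002, 0.001]
contact_force: [3.6, -1.6, -2.3]
opening: 0.44
finger_force: 40.0
```

Request:
move_arm --pt "0 0 0 0 0 0 1" --pt "0 0 0 0 0 10 1" --pt "0 0 0 0 0 20 1" --pt "0 0 0 0 0 30 1" --pt "0 0 0 0 0 40 1"

```text
clock: 14.62
tool_pos: [0.5991, 0.2452, 0.1129]
eef_rot: [0.977, 0.213, 0.003, 0.001]
contact_force: [6.7, -3.9, -4.5]
opening: 0.439
finger_force: 40.0
```

```bash
python3 -c "
from h import *
st()"
```

```text
t14.62 pos [0.5991 0.2452 0.1129] head 24.6 F [ 6.7 -3.9 -4.5] Ftool [4.4 6.3 4.6] M [-0.629 -1.206  0.212] open 0.439 g 40.0 q7 -1.68
```

Request:
move_arm --pt "0 0 0 0 0 10 1" --pt "0 0 0 0 0 20 1" --pt "0 0 0 0 0 30 1" --pt "0 0 0 0 0 40 1"

```text
clock: 15.12
tool_pos: [0.5992, 0.2439, 0.1129]
eef_rot: [0.991, -0.135, 0.004, 0.001]
contact_force: [5.6, -6.3, -2.1]
opening: 0.441
finger_force: 40.0
```

```bash
python3 -c "
from h import *
st();p=r.get_state()['tool_pos'];print(row((*KR,.157),65)[0])"
```

```text
t15.12 pos [0.5992 0.2439 0.1129] head -15.5 F [ 5.6 -6.3 -2.1] Ftool [7.  4.6 2.1] M [-1.105 -1.218  0.15 ] open 0.441 g 40.0 q7 -2.18
[ 37.8 216.5 -43.7   0.3  -0.3 -80.5]
```

Request:
move_arm --pt "0 0 0 0 0 0 0.3" --pt "0 0 0 0 0 0 0.3" --pt "0 0 -46 0 0 -5 0.3" --pt "10 55 -46 0 0 -15 0.3" --pt "20 110 -46 0 0 -25 0.3"

```text
clock: 15.75
tool_pos: [0.5865, 0.1359, 0.1587]
eef_rot: [0.996, 0.092, 0.001, -0.001]
contact_force: [1.2, -1.7, 0.1]
opening: 0.702
finger_force: 0.0
```

```bash
python3 -c "
from h import *
st();print(row((*KR,.157),55)[0])"
```

```text
t15.75 pos [0.5865 0.1359 0.1587] head 10.5 F [ 1.2 -1.7  0.1] Ftool [ 0.8  1.9 -0.1] M [-0.097 -0.029  0.034] open 0.702 g 0.0 q7 -1.71
[-29.1 107.2   1.6   0.   -0.2 -44.5]
```

Request:
move_arm --pt "-15 52 1 0 0 -10 0.3" --pt "-29 105 1 0 0 -20 0.3" --pt "-29 105 1 0 0 -30 0.3" --pt "-29 105 1 0 0 -40 0.3" --pt "-29 105 1 0 0 -44 0.3"

```text
clock: 16.38
tool_pos: [0.5761, 0.0276, 0.1573]
eef_rot: [0.89, 0.456, 0.001, -0.0]
contact_force: [-0.1, -0.6, 0.9]
opening: 0.701
finger_force: 0.0
```

```bash
python3 -c "
from h import *
st();print(row((.578,.0252,.1125),55)[0])"
```

```text
t16.38 pos [0.5761 0.0276 0.1573] head 54.2 F [-0.1 -0.6  0.9] Ftool [-0.6  0.3 -0.9] M [ 0.006 -0.076 -0.011] open 0.701 g 0.0 q7 -1.03
[-0.9  2.9 44.8  0.  -0.1 -0.8]
```

Request:
move_arm --pt "-1 3 25 0 0 0 0.3" --pt "-1 3 45 0 0 0 0.3" --pt "-1 3 45 0 0 0 1" --pt "-1 3 45 0 0 0 1" --pt "-1 3 45 0 0 0 1"

```text
clock: 17.0
tool_pos: [0.5776, 0.0257, 0.1127]
eef_rot: [0.891, 0.454, 0.001, -0.0]
contact_force: [-2.2, 3.1, 1.5]
opening: 0.44
finger_force: 40.0
```

Request:
move_arm --pt "0 0 0 0 0 0 1" --pt "0 0 0 0 0 10 1" --pt "0 0 0 0 0 20 1" --pt "0 0 0 0 0 30 1" --pt "0 0 0 0 0 30 1"

```text
clock: 17.62
tool_pos: [0.5778, 0.0254, 0.1127]
eef_rot: [0.978, 0.208, 0.001, -0.0]
contact_force: [-5.4, 2.4, 6.1]
opening: 0.44
finger_force: 40.0
```

```bash
python3 -c "
from h import *
st()"
```

```text
t17.62 pos [0.5778 0.0254 0.1127] head 24.1 F [-5.4  2.4  6.1] Ftool [-3.9 -4.4 -6.1] M [ 0.713  0.941 -0.2  ] open 0.440 g 40.0 q7 -1.40
```

Request:
move_arm --pt "0 0 0 0 0 8 1" --pt "0 0 0 0 0 16 1" --pt "0 0 0 0 0 24 1" --pt "0 0 0 0 0 32 1"

```text
clock: 18.12
tool_pos: [0.5779, 0.025, 0.1126]
eef_rot: [0.998, -0.07, 0.0, -0.0]
contact_force: [-4.5, 2.7, 4.7]
opening: 0.44
finger_force: 40.0
```

```bash
python3 -c "
from h import *
st()"
```

```text
t18.12 pos [0.5779 0.025  0.1126] head -8.0 F [-4.5  2.7  4.7] Ftool [-4.8 -2.  -4.7] M [0.552 0.913 0.197] open 0.440 g 40.0 q7 -1.77
```

Request:
move_arm --pt "0 0 0 0 0 0 0.3" --pt "0 0 0 0 0 0 0.3" --pt "0 0 -46 0 0 0 0.3" --pt "-50 -45 -80 0 0 2 0.3" --pt "-100 -85 -88 0 0 3 0.3"

```text
clock: 18.75
tool_pos: [0.5022, 0.1125, 0.1989]
eef_rot: [0.995, -0.097, 0.004, -0.001]
contact_force: [0.9, 1.8, -0.1]
opening: 0.699
finger_force: 0.0
```

```bash
python3 -c "
from h import *
st();print(row((*w(-.13,0),.2),-5.1)[0])"
```

```text
t18.75 pos [0.5022 0.1125 0.1989] head -11.1 F [ 0.9  1.8 -0.1] Ftool [ 0.5 -1.9  0.1] M [ 0.172 -0.021  0.036] open 0.699 g 0.0 q7 -1.97
[-50.8 -24.2  -1.4  -0.1  -0.4  -6. ]
```

Request:
move_arm --pt "-46 -21 0 0 0 -6 0.3" --pt "-46 -21 0 0 0 -6 0.3" --pt "-46 -21 0 0 0 -6 0.3"

```text
clock: 19.12
tool_pos: [0.4609, 0.1409, 0.1974]
eef_rot: [0.999, -0.044, 0.002, 0.0]
contact_force: [-0.2, 0.3, 0.2]
opening: 0.703
finger_force: 0.0
```

```bash
python3 -c "
from h import *
s=snap('wrist','w4');print(bar(s));st()
t=snap('scene','s4');cv2.imwrite('pics/s4c.png',cv2.resize(t['frame'][245:305,195:270,::-1],None,fx=10,fy=10,interpolation=cv2.INTER_CUBIC))
print(row((.5982,.2446,.157),45)[0])"
```

```text
mid 84.38 mm, L-R over 220: 1.92 mm, n=2017
t19.18 pos [0.4612 0.1405 0.1972] head -5.1 F [ 0.3 -0.5  0.8] Ftool [ 0.4  0.5 -0.8] M [ 0.028  0.017 -0.013] open 0.699 g 0.0 q7 -1.96
[ 1.269e+02 -1.163e+02  4.050e+01  1.000e-01 -2.000e-01 -5.020e+01]
```

View pics/s4c.png

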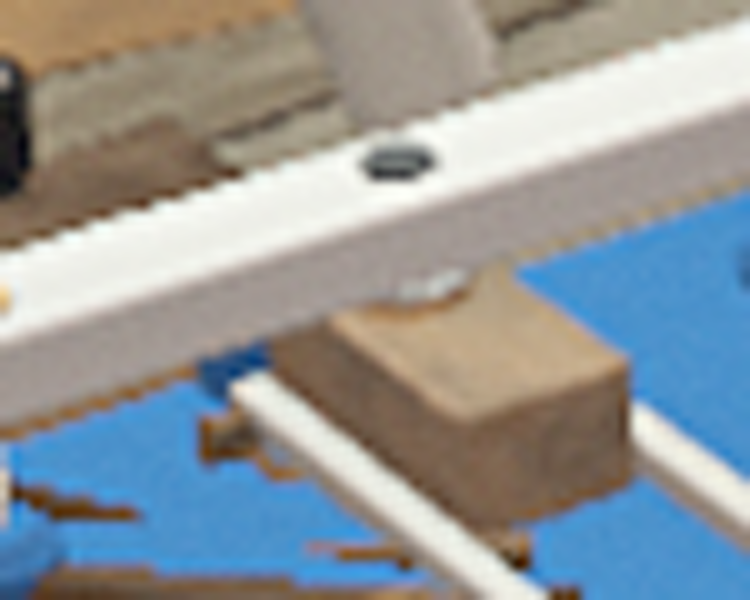

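The crop shows the foot's cork face at about (420,300), just at the block's top. The left end is about 1.9 mm high, so the left knob gets 45° next.

Request:
move_arm --pt "60 -55 0 0 0 -10 0.3" --pt "110 -105 20 0 0 -20 0.3" --pt "127 -116 40 0 0 -30 0.3" --pt "127 -116 40 0 0 -40 0.3" --pt "127 -116 40 0 0 -50 0.3"

```text
clock: 19.85
tool_pos: [0.5977, 0.2443, 0.1558]
eef_rot: [0.923, 0.384, 0.0, 0.001]
contact_force: [-0.2, -0.5, 0.7]
opening: 0.704
finger_force: 0.0
```

Request:
move_arm --pt "0 0 0 0 0 0 0.3" --pt "0 0 0 0 0 0 0.3"

```text
clock: 20.1
tool_pos: [0.5969, 0.2449, 0.1572]
eef_rot: [0.925, 0.38, 0.001, 0.001]
contact_force: [0.1, -0.9, 0.9]
opening: 0.702
finger_force: 0.0
```

```bash
python3 -c "
from h import *
st();print(row((.5977,.2441,.112),45)[0])"
```

```text
t20.10 pos [0.5969 0.2449 0.1572] head 44.7 F [ 0.1 -0.9  0.9] Ftool [-0.6  0.7 -0.9] M [ 0.03  -0.007 -0.009] open 0.702 g 0.0 q7 -1.40
[-0.1  1.  45.2  0.1 -0.1 -0.3]
```

Request:
move_arm --pt "0 1 25 0 0 0 0.3" --pt "0 1 45 0 0 0 0.3" --pt "0 1 45 0 0 0 1" --pt "0 1 45 0 0 0 1" --pt "0 1 45 0 0 0 1"

```text
clock: 20.72
tool_pos: [0.5982, 0.2451, 0.1135]
eef_rot: [0.924, 0.382, 0.002, 0.001]
contact_force: [0.9, -0.8, -0.7]
opening: 0.442
finger_force: 40.0
```

Request:
move_arm --pt "0 0 0 0 0 0 1" --pt "0 0 0 0 0 8 1" --pt "0 0 0 0 0 16 1" --pt "0 0 0 0 0 24 1"

```text
clock: 21.22
tool_pos: [0.5984, 0.2447, 0.1134]
eef_rot: [0.984, 0.18, 0.002, 0.001]
contact_force: [0.7, -1.4, 1.7]
opening: 0.441
finger_force: 40.0
```

```bash
python3 -c "
from h import *
st()"
```

```text
t21.23 pos [0.5984 0.2447 0.1134] head 20.7 F [ 0.7 -1.4  1.7] Ftool [ 0.2  1.6 -1.7] M [-0.372 -0.328  0.245] open 0.441 g 40.0 q7 -1.71
```

Request:
move_arm --pt "0 0 0 0 0 7 1" --pt "0 0 0 0 0 14 1" --pt "0 0 0 0 0 21 1"

```text
clock: 21.6
tool_pos: [0.5985, 0.2443, 0.1134]
eef_rot: [1.0, -0.002, 0.002, 0.0]
contact_force: [1.8, -3.2, 0.9]
opening: 0.44
finger_force: 40.0
```

```bash
python3 -c "
from h import *
st()"
```

```text
t21.60 pos [0.5985 0.2443 0.1134] head -0.3 F [ 1.8 -3.2  0.9] Ftool [ 1.8  3.2 -0.9] M [-0.483 -0.321  0.291] open 0.440 g 40.0 q7 -1.97
```

Request:
move_arm --pt "0 0 0 0 0 0 0.3" --pt "0 0 0 0 0 0 0.3" --pt "0 0 -46 0 0 0 0.3" --pt "0 58 -46 0 0 -10 0.3" --pt "5 115 -46 0 0 -20 0.3"

```text
clock: 22.22
tool_pos: [0.6016, 0.1304, 0.159]
eef_rot: [0.984, 0.178, 0.001, -0.0]
contact_force: [1.3, -1.3, -0.3]
opening: 0.701
finger_force: 0.0
```

```bash
python3 -c "
from h import *
st();print(row((.578,.0252,.157),30)[0])"
```

```text
t22.23 pos [0.6016 0.1304 0.159 ] head 20.5 F [ 1.3 -1.3 -0.3] Ftool [0.7 1.7 0.3] M [-0.044 -0.041  0.029] open 0.701 g 0.0 q7 -1.55
[-59.   90.2   1.8   0.   -0.1  -9.5]
```

Request:
move_arm --pt "-30 45 1 0 0 -9 0.3" --pt "-59 89 1 0 0 -9 0.3" --pt "-59 89 1 0 0 -9 0.3" --pt "-59 89 1 0 0 -9 0.3"

```text
clock: 22.72
tool_pos: [0.577, 0.0277, 0.1575]
eef_rot: [0.968, 0.251, 0.001, -0.0]
contact_force: [-0.3, 1.0, 0.2]
opening: 0.699
finger_force: 0.0
```

```bash
python3 -c "
from h import *
st();print(row((.578,.0252,.1125),30)[0])"
```

```text
t22.73 pos [0.577  0.0277 0.1575] head 29.0 F [-0.3  1.   0.2] Ftool [ 0.2 -1.  -0.2] M [-0.02  -0.004 -0.008] open 0.699 g 0.0 q7 -1.31
[-0.5  2.7 45.  -0.  -0.2 -1. ]
```

Request:
move_arm --pt "-0.5 2.5 25 0 0 0 0.3" --pt "-0.5 2.5 45 0 0 0 0.3" --pt "-0.5 2.5 45 0 0 0 1" --pt "-0.5 2.5 45 0 0 0 1" --pt "-0.5 2.5 45 0 0 0 1"

```text
clock: 23.35
tool_pos: [0.5782, 0.0256, 0.1132]
eef_rot: [0.968, 0.251, 0.002, -0.0]
contact_force: [-0.8, 3.0, -0.1]
opening: 0.44
finger_force: 40.0
```

Request:
move_arm --pt "0 0 0 0 0 0 1" --pt "0 0 0 0 0 6 1" --pt "0 0 0 0 0 12 1" --pt "0 0 0 0 0 18 1"

```text
clock: 23.85
tool_pos: [0.5783, 0.0253, 0.1131]
eef_rot: [0.995, 0.095, 0.002, -0.0]
contact_force: [-0.3, 3.3, 1.9]
opening: 0.439
finger_force: 40.0
```

```bash
python3 -c "
from h import *
st()"
```

```text
t23.85 pos [0.5783 0.0253 0.1131] head 10.9 F [-0.3  3.3  1.9] Ftool [ 0.3 -3.4 -1.9] M [0.552 0.059 0.319] open 0.439 g 40.0 q7 -1.53
```

The torque here is 0.319 N·m, so the foot load is about 55–60 N. I'll release and check the level.

Request:
move_arm --pt "0 0 0 0 0 0 0.3" --pt "0 0 0 0 0 0 0.3" --pt "0 0 -46 0 0 0 0.3" --pt "-60 -10 -80 0 0 8 0.3" --pt "-105 -50 -88 0 0 16 0.3"

```text
clock: 24.48
tool_pos: [0.4686, 0.0489, 0.201]
eef_rot: [0.999, -0.049, 0.003, 0.0]
contact_force: [0.5, 2.4, -0.1]
opening: 0.695
finger_force: 0.0
```

```bash
python3 -c "
from h import *
st();print(row((*w(-.13,0),.2),-5.1)[0])"
```

```text
t24.48 pos [0.4686 0.0489 0.201 ] head -5.6 F [ 0.5  2.4 -0.1] Ftool [ 0.3 -2.5  0.1] M [ 0.187 -0.01  -0.014] open 0.695 g 0.0 q7 -1.79
[-21.  -95.6   0.9   0.   -0.3  -0.5]
```

Request:
move_arm --pt "-15 -50 0 0 0 0 0.3" --pt "-15 -94 0 0 0 0 0.3" --pt "-15 -94 0 0 0 0 0.3" --pt "-15 -94 0 0 0 0 0.3"

```text
clock: 24.98
tool_pos: [0.4618, 0.145, 0.1994]
eef_rot: [0.999, -0.044, 0.001, 0.001]
contact_force: [-0.9, -0.4, 0.2]
opening: 0.701
finger_force: 0.0
```

```bash
python3 -c "
from h import *
s=snap('wrist','w5');print(bar(s));st();cv2.imwrite('pics/w5c.png',s['frame'][:240,:,::-1])"
```

```text
mid 82.37 mm, L-R over 220: -0.11 mm, n=1922
t25.02 pos [0.4618 0.1444 0.1994] head -5.2 F [-0. -0.  0.] Ftool [-0.  0. -0.] M [0.059 0.016 0.009] open 0.698 g 0.0 q7 -1.96
```

View pics/w5c.png

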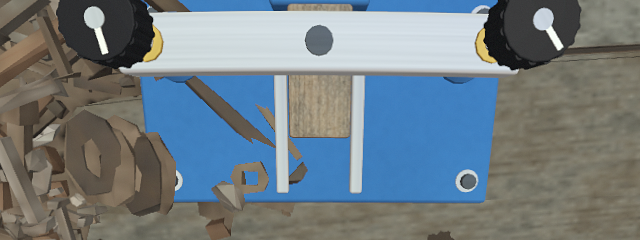

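The bar is level to about 0.1 mm, the block's front edge at row 137 is still home, and the load is about 50–60 N by both torque and travel. The gripper is clear of the press, so I'm handing it in.

```bash
python3 -c "
from plant import finish_job
print(finish_job())"
```

```text
the job is handed in; nothing more can be done
None
```

The block is home and clamped at an estimated 50–60 N, the bar measured level to about 0.1 mm, and the job was handed in at about 25 s; no verdict came back.

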